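# Pestle through the sprung hopper flap

## Robot

A 6-joint arm with a two-finger parallel gripper is mounted at the origin on the work surface. World frame = base frame: x ahead of the robot, y to its left, z up, the work surface at z = 0. Lengths are in m, angles in rad, forces in N, time in s.
With the tool pointing down it reaches from about 0.4 to 0.825 m from the base axis. Payload 7 kg.
Tool frame: the origin (TCP) lies on the centre line of the jaws, within the pads' length; the fingertips stand 22 mm ahead of it and the grasp point (between the pads) lies 3 mm ahead of it (tips_ahead is the distance from the TCP to the fingertips, in m); z points along the fingers, y is the direction in which the jaws open and shut (so a half turn about z gives the same grasp; the last joint's range is limited). The gripper opens to 85 mm and grips with 20 to 120 N. Pads are 22 mm wide; open, the fingers measure 114 mm over their backs; the gripper's body (76 mm by 85 mm) begins 54 mm behind the grasp point. The pads swing forward as they close: fully open they stand 13 mm farther back than shut.
Start: joints at [0.288, 0.359, 0.012, 0, -1.224, -0.288], TCP at [0.675, -0, 0.253] pointing down, gripper open.
Joint ranges: [-3.07, 3.07], [-1.43, 2.12], [-1.02, 1.25], [-3.03, 1.67], [-3.05, -0], [-3.03, 3.03]. Speed limits (rad/s): [2.39, 2.39, 3.01, 3.14, 3.14, 3.14].

## Interface

Orientations are given as a 3x3 rotation matrix whose columns are the frame's x, y, z axes.
In Python, from bench import * gives the robot as it stands.
- The arm moves only by the shell command python3 -m inch 'ROWS' [FORCE]. ROWS is JSON, a list of rows, each a list of 7 numbers: the shift along the world's x, y, z in mm, then the turn, a rotation vector about the world's x, y, z in rad, then the closure, from 0 (fully open) to 1 (shut). A call has 1 to 5 rows; each row shifts and turns the pose as measured when the row begins; what a row does not reach is not made up. A row lasts 1/10 s, in which the tool goes at most 50 mm and 8.59 degrees, less where a joint would pass 70% of its speed; a pose out of reach is approached as far as the arm can. A call is refused whole if a number of a shift passes 50 or a number of a turn 0.15, either way. A call with a gripper value outside its range is refused whole. The fingers move at their own pace and stop on an object; FORCE is the grip in N (left out, the last holds). Time passes only in rows, so rows that do not move let the fingers close. It gives the time, the measured TCP pose, the force and the opening at its end, in the units of the state.
- state(): the state, without advancing time (a new reading comes with each control period).
- get_image(name): name is "scene" or "side" or "wrist"; returns the picture (400x640x3 uint8, red, green, blue); there is no depth.
- camera_params(name): a dict with "vertical_fov" (degrees; the focal length in pixels is half the picture's height over the tangent of half this angle, whatever the lens; pixels are square), "cx", "cy" (the principal point, pixels), "k1" (the pictures are not rectified: a ray, as slopes to the right and down, at radius r is drawn at 1 + k1 r^2 times it, then the intrinsics apply), "R" (3x3) and "t" (3): a world point X has camera coordinates R X + t. Camera axes: x right, y down, z forward; pixel columns grow to the right and rows downward; lengths in m; the calibration is good to about 2 mm. A picture is of the moment at which its call begins: read the wrist's pose just before it. camera_params takes no time and is no camera call; for the wrist camera it gives the pose at the moment of the call.
- hand_in(): hands the job in, once; it reports no verdict.
The state is a dict: "t": time; "joint_pos": joint angles; "qd": joint speeds; "joint_efforts": joint torques, N m; "tcp_pos": TCP position; "orientation": TCP orientation; "contact_force": force on the tool from outside, world axes, zero at the start; "ft_torque": the same for the moment, N m; "finger_gap": opening from 0.0 (shut) to 1.0 (fully open).
Only numpy, scipy, OpenCV 4.12 (cv2) and the standard library are available. Lean on these libraries where they do the work, as an engineer would, in place of code of your own. Each camera call takes 0.05 s, during which the arm holds its last target.

## Task

Put the wooden pestle away in the pine hopper: push the turquoise spring flap on its top down and hold it open while the pestle goes in past it, then draw back so that the flap springs fully shut with the pestle inside. Leave the dark stone pestle where it lies.

Things in the scene. Friction and masses are not known exactly. Their poses are not given: they have to be found in the camera images.
- pestle_center (a point): Centre of the wooden pestle (mid-brown wood, double-ended, round, lying loose on the ledge). 110 mm long along its own y axis; grip in the middle 28 mm in diameter over 30 mm of length, swelling to 35 mm diameter towards both ends. Lying on the ledge its centre is 17.5 mm above it. About 0.1 kg; both ends are alike.
- hopper_mouth (a point): Centre of the mouth of the fixed pine hopper, at its top rim, 190 mm above the ledge; z up, own x level, pointing to the hinge side (dark steel hinge barrel, clear pane below it). Outside 184 x 184 mm, walls 12 mm; mouth 160 x 160 mm; inner floor 178 mm below the rim. The flap fills the mouth, 2 mm below the rim, hinged along the +x side (x = 80 mm, 5 mm below the rim).
- flap (a joint): Angle of the 6 mm thick turquoise flap: 0 shut, grows as it swings down into the box to 1.35 rad. 157 mm from hinge to free end. Its spring needs 3 to 6 N pressed at mid-flap, up to 10 N nearer the hinge, more than the pestle weighs: a pestle let go on an unheld flap does not enter. Held steeply open by the fingers it is a slope: a pestle lying along the mouth's own y rolls off its free end when let go.
- stone_center (a point): Centre of the dark grey stone pestle, a bystander of the same shape and size as the wooden one (110 mm along its own y, 35 mm thick, centre 17.5 mm above the ledge), lying near it. Not to be moved.

How it is judged:
On the way:
1. the flap is held open with the wooden pestle in the mouth, below the rim (value of joint flap above 0.45 rad and z of pestle_center in the frame of hopper_mouth below 0 m and x of pestle_center in the frame of hopper_mouth between -0.08 and 0.08 m and y of pestle_center in the frame of hopper_mouth between -0.08 and 0.08 m), for 0.1 s.
At the end, for the whole second after the job is handed in: The wooden pestle is inside the hopper, its centre within the mouth's outline and more than 80 mm below the rim; the flap is shut (under 0.08 rad); the stone pestle is within 20 mm of where it lay (x of pestle_center in the frame of hopper_mouth between -0.08 and 0.08 m and y of pestle_center in the frame of hopper_mouth between -0.08 and 0.08 m and z of pestle_center in the frame of hopper_mouth below -0.08 m and value of joint flap below 0.08 rad and distance of stone_center from where it was at the start of the episode below 0.02 m); the robot touches nothing.
It fails at once if the stone pestle is moved by more than 20 mm (distance of stone_center from where it was at the start of the episode above 0.02 m).
It also fails if it takes over 35 s, if anything falls off the work surface, if the arm or the gripper's body presses on something with over 40 N, if the wrist force passes 120 N, or if a joint passes its speed limit or range.

## Working session

There is one attempt and no reset: what is moved stays moved. The work goes in short steps, Python scripts to look and compute and a shell command to move; the robot and the scene stay as the last step left them, time stands still between calls to the robot, and variables do not carry over. Pictures are saved under pics/ and viewed, and the job is handed in when it is done.

```bash
ls; mkdir -p pics; python3 - <<'E'
from bench import *
import cv2
for n in ["scene","side","wrist"]:
    p=camera_params(n); im=get_image(n); cv2.imwrite(f"pics/{n}0.png",im[:,:,::-1]); print(n,p)
s=state(); print(s)
E
```

```text
pics
scene {'vertical_fov': 48.078378637383175, 'cx': 314.4719074121829, 'cy': 191.70696291826988, 'k1': -0.12040782455804427, 'R': array([[ 0.69517699,  0.71883247, -0.00296962],
       [ 0.58183123, -0.56510063, -0.58492197],
       [-0.42213904,  0.40489648, -0.81108414]]), 't': array([-0.36812729, -0.27168609,  1.31589349])}
side {'vertical_fov': 42.444033569970905, 'cx': 309.6861094322248, 'cy': 190.2707804042172, 'k1': -0.01076878915538878, 'R': array([[ 0.99822662, -0.0573206 ,  0.01606141],
       [-0.03363277, -0.76569045, -0.64232933],
       [ 0.04911678,  0.64065005, -0.76626044]]), 't': array([-0.54629612,  0.06738968,  1.19132712])}
wrist {'vertical_fov': 67.08099725559723, 'cx': 326.1882303256749, 'cy': 201.55019210321737, 'k1': 0.010772572785309529, 'R': array([[-9.99998436e-01,  3.92631513e-05,  1.76790012e-03],
       [ 6.13646608e-04,  9.45331819e-01,  3.26109454e-01],
       [-1.65844815e-03,  3.26110029e-01, -9.45330365e-01]]), 't': array([ 0.67380142, -0.04261061,  0.38067658])}
{'t': 0.15, 'joint_pos': array([ 2.88124287e-01,  3.59203745e-01,  1.12962953e-02, -2.33694279e-04,
       -1.22410720e+00, -2.88105305e-01]), 'qd': array([ 6.98616020e-04, -2.15408808e-03,  4.31381469e-03,  1.02959333e-03,
       -6.14620401e-05,  1.01223878e-03]), 'joint_efforts': array([-2.36291526e-03, -5.83877099e+01,  2.93650192e+01,  6.94064632e+00,
       -4.26741812e-03,  1.52487612e-06]), 'tcp_pos': array([ 6.74675698e-01, -1.12223464e-05,  2.52606446e-01]), 'orientation': array([[-6.04742631e-05, -9.99999241e-01, -1.23054507e-03],
       [-9.99999989e-01,  6.06409961e-05, -1.35458369e-04],
       [ 1.35532887e-04,  1.23053686e-03, -9.99999234e-01]]), 'contact_force': array([ 0.27549839, -0.05632397, -0.09626764]), 'ft_torque': array([-0.02307918,  0.04170433, -0.00328342]), 'finger_gap': 0.9998331159349654}
```

View pics/scene0.png

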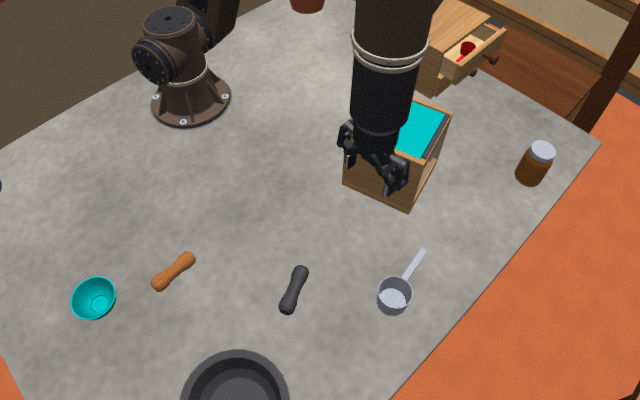

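View pics/side0.png

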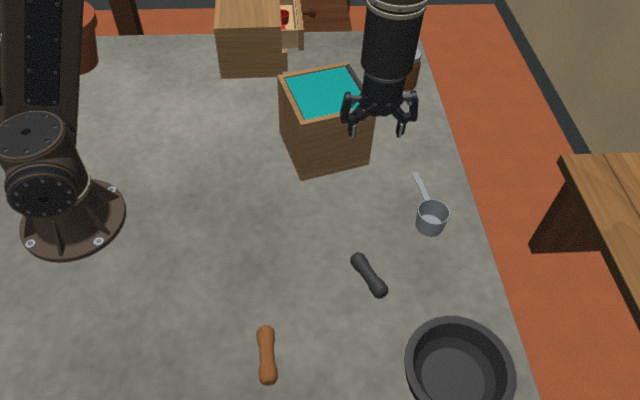

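View pics/wrist0.png

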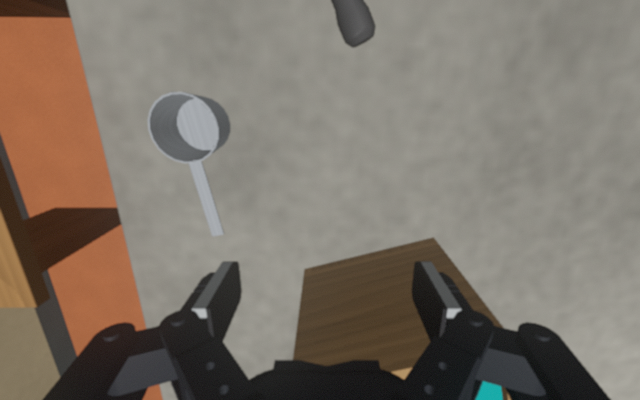

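The wooden pestle is at about (173,271) in scene and (267,354) in side. The stone pestle is at (293,290) in scene and (368,275) in side. The hopper's turquoise flap is at about (325,93) in side, partly hidden by the arm.

```bash
cat > h.py <<'E'
from bench import *
import cv2, numpy as np
def K(p):
    f=200/np.tan(np.radians(p["vertical_fov"])/2); return f
def ray(p,uv):
    f=K(p); d=np.array([(uv[0]-p["cx"])/f,(uv[1]-p["cy"])/f]); s=d.copy()
    for _ in range(20): s=d/(1+p["k1"]*(s@s))
    R=np.array(p["R"]); return -R.T@np.array(p["t"]), R.T@np.array([s[0],s[1],1.])
def onz(p,uv,z):
    o,d=ray(p,uv); return o+d*(z-o[2])/d[2]
def tri(pa,ua,pb,ub):
    A=np.zeros((3,3));b=np.zeros(3);L=[ray(pa,ua),ray(pb,ub)]
    for o,d in L:
        d=d/np.linalg.norm(d);M=np.eye(3)-np.outer(d,d);A+=M;b+=M@o
    X=np.linalg.solve(A,b)
    r=[np.linalg.norm(np.cross(X-o,d/np.linalg.norm(d))) for o,d in L]
    return X,max(r)
def proj(p,X):
    c=np.array(p["R"])@X+np.array(p["t"]);s=c[:2]/c[2];s=s*(1+p["k1"]*(s@s));return s*K(p)+[p["cx"],p["cy"]]
E
python3 - <<'E'
from h import *
P={n:camera_params(n) for n in("scene","side")}
I={n:cv2.imread(f"pics/{n}0.png") for n in P}
def blob(im,lo,hi,box):
    h=cv2.cvtColor(im,cv2.COLOR_BGR2HSV);m=cv2.inRange(h,lo,hi);k=np.zeros_like(m);x0,y0,x1,y1=box;k[y0:y1,x0:x1]=m[y0:y1,x0:x1]
    c=max(cv2.findContours(k,0,1)[0],key=cv2.contourArea);return c
for name,lo,hi,bx in [("wood",(5,100,60),(20,255,255),{"scene":(140,240,210,300),"side":(245,310,290,395)}),("stone",(0,0,0),(180,255,90),{"scene":(270,255,320,325),"side":(340,245,395,305)})]:
    cs={}
    for n in P:
        c=blob(I[n],lo,hi,bx[n]); r=cv2.minAreaRect(c); q=cv2.boxPoints(r)
        e=sorted([(np.linalg.norm(q[i]-q[(i+1)%4]),i) for i in range(4)])
        i=e[0][1]; a=(q[i]+q[(i+1)%4])/2; b=(q[(i+2)%4]+q[(i+3)%4])/2
        cs[n]=np.array(r[0]); A,B=onz(P[n],a,.0175),onz(P[n],b,.0175)
        print(name,n,cv2.contourArea(c),np.round(r[0],1),"ctr",np.round(onz(P[n],r[0],.0175),4),"ends",np.round(A,4),np.round(B,4),"len",np.linalg.norm(A-B),"ang",np.degrees(np.arctan2(*(A-B)[1::-1])))
    print("tri",tri(P["scene"],cs["scene"],P["side"],cs["side"]))
c=blob(I["side"],(80,120,60),(100,255,255),(270,50,380,130))
print(cv2.approxPolyDP(c,3,True)[:,0],[np.round(onz(P["side"],u,.188),4) for u in cv2.approxPolyDP(c,3,True)[:,0].astype(float)])
for n in("scene","side"):
    b={"scene":(330,80,470,220),"side":(265,50,385,190)}[n]
    cv2.imwrite(f"pics/{n}0z.png",cv2.resize(I[n][b[1]:b[3],b[0]:b[2]],None,fx=4,fy=4))
E
```

```text
wood scene 645.0 [172.8 270.9] ctr [ 0.4436 -0.3513  0.0175] ends [ 0.4409 -0.295   0.0175] [ 0.4461 -0.4058  0.0175] len 0.11083524613331164 ang 92.64113903595441
wood side 835.0 [266.6 354.5] ctr [ 0.4449 -0.3524  0.0175] ends [ 0.4421 -0.2922  0.0175] [ 0.4475 -0.4083  0.0175] len 0.11613847505032392 ang 92.6662764115009
tri (array([ 0.44457851, -0.3519903 ,  0.01826563]), np.float64(0.0007925879555930533))
stone scene 675.0 [293.4 289.6] ctr [ 0.6596 -0.1881  0.0175] ends [ 0.6332 -0.1338  0.0175] [ 0.6845 -0.2393  0.0175] len 0.11734690808280623 ang 115.95094690721915
stone side 699.0 [368.6 275.1] ctr [ 0.6608 -0.1899  0.0175] ends [ 0.6863 -0.2404  0.0175] [ 0.6338 -0.1363  0.0175] len 0.11656697532445061 ang -63.2564097498905
tri (array([ 0.66031574, -0.18909577,  0.01784616]), np.float64(0.001000857362160826))
[[344  67]
 [285  78]
 [304 118]
 [340 111]
 [346  91]
 [360  94]] [array([0.6463, 0.2994, 0.188 ]), array([0.4997, 0.2613, 0.188 ]), array([0.5383, 0.1172, 0.188 ]), array([0.6209, 0.1374, 0.188 ]), array([0.6418, 0.2072, 0.188 ]), array([0.6735, 0.1951, 0.188 ])]
```

View pics/side0z.png

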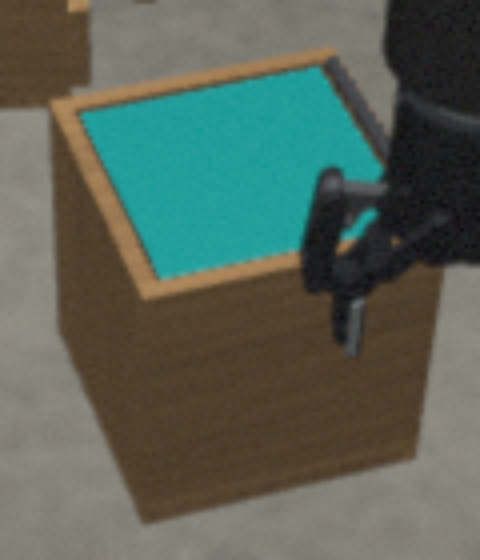

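View pics/scene0z.png

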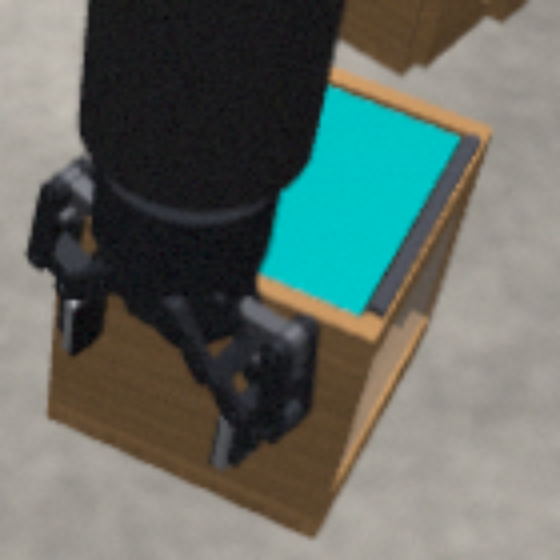

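```bash
python3 -m inch '[[-25,-39,0,0,0,0,0],[-25,-39,0,0,0,0,0],[-25,-39,0,0,0,0.046,0],[-25,-39,-10,0,0,0,0],[-25,-39,-10,0,0,0,0]]' 60; python3 -m inch '[[-25,-39,-10,0,0,0,0],[-25,-39,-10,0,0,0,0],[-25,-39,-10,0,0,0,0],[-25,-35,-10,0,0,0,0],[0,0,0,0,0,0,0]]'
python3 - <<'E'
from h import *
for n in["scene","side","wrist"]:
    P=camera_params(n);im=get_image(n)[:,:,::-1];cv2.imwrite(f"pics/{n}1.png",im)
    if n!="wrist":
        b={"scene":(330,80,470,220),"side":(265,50,385,190)}[n]
        cv2.imwrite(f"pics/{n}1z.png",cv2.resize(im[b[1]:b[3],b[0]:b[2]],None,fx=4,fy=4))
        m=cv2.inRange(cv2.cvtColor(im,cv2.COLOR_BGR2HSV),(80,120,60),(100,255,255));m[200:]=0
        c=max(cv2.findContours(m,0,1)[0],key=cv2.contourArea);q=cv2.approxPolyDP(c,4,True)[:,0].astype(float)
        M=cv2.moments(c);print(n,q.tolist(),[np.round(onz(P,u,.188),4) for u in q],onz(P,(M['m10']/M['m00'],M['m01']/M['m00']),.188))
s=state();print(s["tcp_pos"],s["orientation"])
E
```

```text
t: 0.65
tcp_pos: [0.5478, -0.1957, 0.2301]
orientation: [[0.056, -0.998, -0.002], [-0.998, -0.056, -0.001], [0.001, 0.002, -1.0]]
contact_force: [1.2, -1.5, -0.1]
finger_gap: 1.005
t: 1.15
tcp_pos: [0.4385, -0.3555, 0.1872]
orientation: [[0.053, -0.999, -0.004], [-0.999, -0.053, 0.0], [-0.001, 0.004, -1.0]]
contact_force: [-1.0, -0.6, -0.2]
finger_gap: 0.997
scene [[384.0, 91.0], [355.0, 131.0], [419.0, 158.0], [444.0, 114.0]] [array([0.4978, 0.2621, 0.188 ]), array([0.5389, 0.1157, 0.188 ]), array([0.6856, 0.1561, 0.188 ]), array([0.6442, 0.3034, 0.188 ])] [0.59481699 0.20659937 0.188     ]
side [[344.0, 67.0], [330.0, 69.0], [313.0, 117.0], [367.0, 105.0]] [array([0.6463, 0.2994, 0.188 ]), array([0.611 , 0.2926, 0.188 ]), array([0.5585, 0.1197, 0.188 ]), array([0.6848, 0.1556, 0.188 ])] [0.62381758 0.1988693  0.188     ]
[ 0.44220086 -0.35323192  0.18884428] [[ 5.59706358e-02 -9.98431479e-01 -1.36731544e-03]
 [-9.98432061e-01 -5.59694092e-02 -9.19517313e-04]
 [ 8.41547193e-04  1.41663754e-03 -9.99998642e-01]]
```

View pics/scene1z.png

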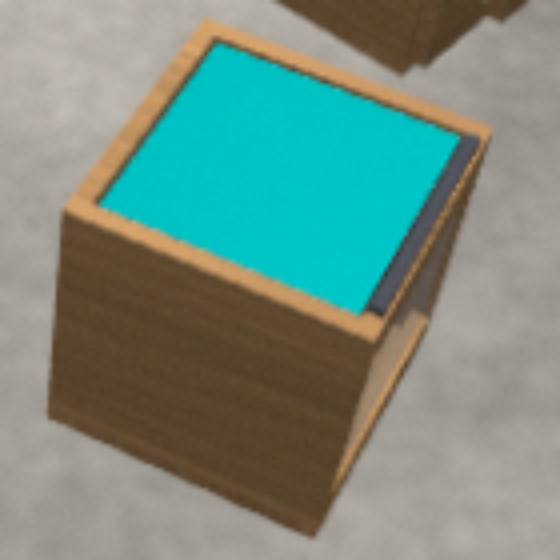

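View pics/wrist1.png

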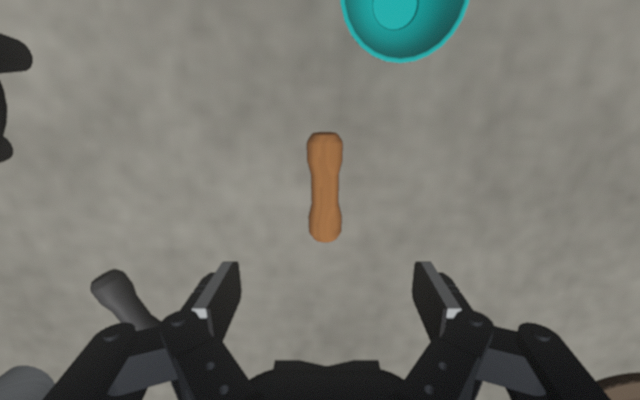

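View pics/side1.png

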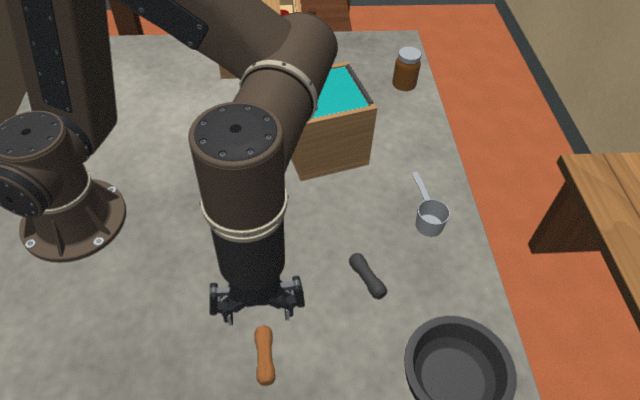

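Wrist view: the pestle spans rows 132–242 at column 324, nearly lined up with the jaws. Scene zoom: all four rim corners are clear and the hinge is on the right. I'll refine both positions.

```bash
python3 - <<'E'
from h import *
P=camera_params("scene")
q=[(382,85),(346.2,132.5),(423.7,165),(452.5,113)]
X=np.array([onz(P,u,.19) for u in q]);print(X.round(4),X.mean(0).round(4))
for i in range(4):
    d=X[(i+1)%4]-X[i];print(np.linalg.norm(d).round(4),np.degrees(np.arctan2(d[1],d[0])).round(2))
P=camera_params("wrist");im=cv2.imread("pics/wrist1.png")
m=cv2.inRange(cv2.cvtColor(im,cv2.COLOR_BGR2HSV),(5,100,60),(20,255,255));m[:120]=0;m[250:]=0
c=max(cv2.findContours(m,0,1)[0],key=cv2.contourArea);x,y,w,h=cv2.boundingRect(c)
A=onz(P,(x+w/2,y),.0175);B=onz(P,(x+w/2,y+h),.0175);print((x,y,w,h),A,B,(A+B)/2, cv2.minAreaRect(c))
print(state()["tcp_pos"])
E
```

```text
[[0.4817 0.2732 0.19  ]
 [0.5298 0.097  0.19  ]
 [0.705  0.1465 0.19  ]
 [0.6568 0.3186 0.19  ]] [0.5933 0.2088 0.19  ]
0.1826 -74.75
0.1821 15.77
0.1787 105.64
0.1809 -165.45
(307, 133, 35, 109) [ 0.44608556 -0.40517707  0.0175    ] [ 0.43987846 -0.29084694  0.0175    ] [ 0.44298201 -0.348012    0.0175    ] ((324.0, 187.0), (108.0, 34.0), 90.0)
[ 0.44220086 -0.35323192  0.18884428]
```

```bash
python3 -m inch '[[1,1,-40,0,0,0,0],[1,1,-40,0,0,0,0],[0,0,-40,0,0,0,0],[0,0,-20,0,0,0,0],[0,0,0,0,0,0,0]]'
```

```text
t: 1.8
tcp_pos: [0.4515, -0.3475, 0.0488]
orientation: [[0.065, -0.998, 0.008], [-0.998, -0.065, -0.005], [0.006, -0.008, -1.0]]
contact_force: [-1.1, -0.2, -0.0]
finger_gap: 1.002
```

```bash
python3 -m inch '[[-7,-4,0,0.005,0.008,-0.018,0],[0,0,0,0,0,0,0]]'
```

```text
t: 2.0
tcp_pos: [0.4463, -0.3506, 0.0502]
orientation: [[0.049, -0.999, 0.001], [-0.999, -0.049, -0.0], [0.0, -0.001, -1.0]]
contact_force: [0.4, -0.0, 0.7]
finger_gap: 0.998
```

```bash
python3 -m inch '[[-2,-1,-12,0,0,0,0],[0,0,-10,0,0,0,0],[0,0,0,0,0,0,0]]'
python3 - <<'E'
from h import *
s=state();print(s["tcp_pos"],s["contact_force"])
cv2.imwrite("pics/wrist2.png",get_image("wrist")[:,:,::-1])
E
```

```text
t: 2.3
tcp_pos: [0.4464, -0.3524, 0.0301]
orientation: [[0.049, -0.999, 0.007], [-0.999, -0.049, -0.003], [0.003, -0.007, -1.0]]
contact_force: [-0.1, -0.3, -0.9]
finger_gap: 0.998
[ 0.44638523 -0.35242572  0.03005793] [-0.12996913 -0.33099663 -0.89049124]
```

View pics/wrist2.png

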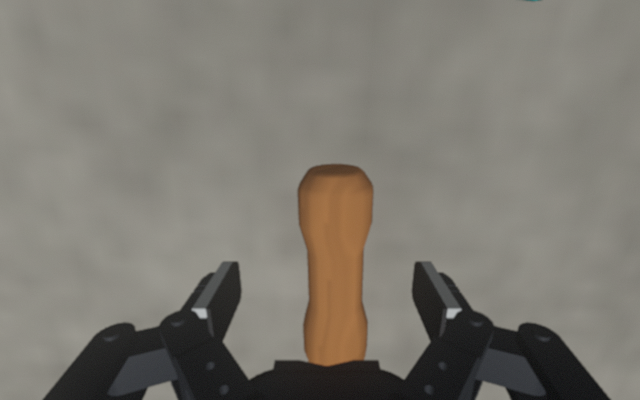

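```bash
python3 - <<'E'
from h import *
P=camera_params("wrist")
s=state();print(s["tcp_pos"])
print(proj(P,s["tcp_pos"]+np.array([0,0,-.003])),proj(P,np.array([.4445,-.352,.0175])))
print(onz(P,(335,266),.0175),onz(P,(336,165),.0175),onz(P,(335,172),.025))
E
```

```text
[ 0.44658024 -0.3525818   0.03057041]
[325.5357381 283.7128096] [329.74409872 273.36512864]
[ 0.44208207 -0.35639783  0.0175    ] [ 0.44465894 -0.40796467  0.0175    ] [ 0.44517776 -0.40649314  0.025     ]
```

```bash
python3 -m inch '[[-2,0,-5,0.003,0.007,0,0],[0,0,0,0,0,0,0.5],[0,0,0,0,0,0,1],[0,0,0,0,0,0,1],[0,0,0,0,0,0,1]]' 60; python3 -m inch '[[0,0,0,0,0,0,1],[0,0,0,0,0,0,1]]'
```

```text
t: 2.85
tcp_pos: [0.4446, -0.3529, 0.0257]
orientation: [[0.049, -0.999, 0.0], [-0.999, -0.049, -0.0], [0.0, -0.0, -1.0]]
contact_force: [0.2, 0.2, 0.0]
finger_gap: 0.334
t: 3.05
tcp_pos: [0.4447, -0.353, 0.026]
orientation: [[0.049, -0.999, 0.001], [-0.999, -0.049, -0.0], [0.0, -0.001, -1.0]]
contact_force: [0.4, 0.4, -2.0]
finger_gap: 0.306
```

```bash
python3 -m inch '[[0,0,30,0,0,0,1],[0,0,45,0,0,0,1],[0,0,45,0,0,0,1],[0,0,45,0,0,0,1],[0,0,45,0,0,0,1]]'; python3 -m inch '[[0,0,45,0,0,0.05,1],[10,45,10,0,0,0.05,1],[10,45,0,0,0,0.05,1],[10,45,0,0,0,0.05,1],[10,45,0,0,0,0,1]]'
python3 - <<'E'
from h import *
s=state();print(s["tcp_pos"],s["contact_force"],s["orientation"],s["finger_gap"])
cv2.imwrite("pics/wrist3.png",get_image("wrist")[:,:,::-1])
E
```

```text
t: 3.55
tcp_pos: [0.4384, -0.3499, 0.2348]
orientation: [[0.047, -0.999, -0.015], [-0.999, -0.047, 0.007], [-0.008, 0.015, -1.0]]
contact_force: [0.8, -0.3, -2.3]
finger_gap: 0.308
t: 4.05
tcp_pos: [0.4794, -0.17, 0.3005]
orientation: [[0.244, -0.97, -0.002], [-0.97, -0.244, 0.001], [-0.001, 0.002, -1.0]]
contact_force: [0.7, -0.7, -1.7]
finger_gap: 0.309
[ 0.47937557 -0.17000423  0.30051492] [ 0.74687964 -0.67861087 -1.66132053] [[ 2.43787500e-01 -9.69826551e-01 -2.02858082e-03]
 [-9.69827842e-01 -2.43789497e-01  7.99342388e-04]
 [-1.26977017e-03  1.77250448e-03 -9.99997623e-01]] 0.30870791874911196
```

View pics/wrist3.png

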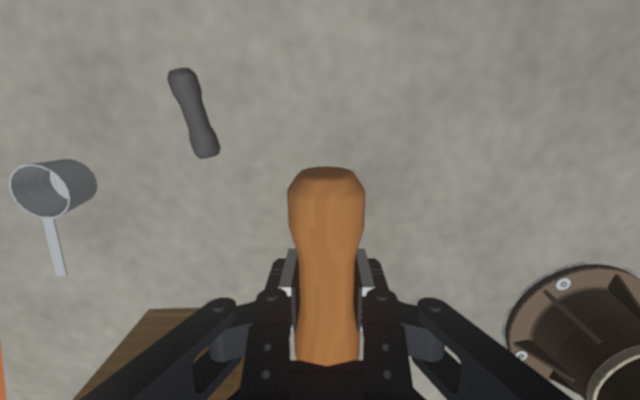

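The stone pestle hasn't moved and the wooden one is held squarely. Next I carry it over the hopper.

```bash
python3 -m inch '[[12,47,0,0,0,0.025,1],[12,47,0,0,0,0,1],[12,47,0,0,0,0,1],[12,47,0,0,0,0,1],[12,47,0,0,0,0,1]]'; python3 -m inch '[[12,47,0,0,0,0,1],[12,47,0,0,0,0,1],[12,40,0,0,0,0,1],[0,0,0,0,0,0,1],[0,0,0,0,0,0,1]]'
python3 - <<'E'
from h import *
s=state();print(s["tcp_pos"],s["contact_force"],np.degrees(np.arctan2(-s["orientation"][1,1],-s["orientation"][0,1])),s["orientation"][:,2],s["finger_gap"])
E
```

```text
t: 4.6
tcp_pos: [0.5381, 0.0716, 0.301]
orientation: [[0.268, -0.964, 0.001], [-0.963, -0.268, 0.004], [-0.003, -0.002, -1.0]]
contact_force: [1.2, -0.6, -1.1]
finger_gap: 0.306
t: 5.1
tcp_pos: [0.5737, 0.2167, 0.2984]
orientation: [[0.274, -0.962, -0.002], [-0.962, -0.274, 0.003], [-0.004, 0.001, -1.0]]
contact_force: [0.2, -1.5, -1.7]
finger_gap: 0.304
[0.5736768  0.21668818 0.29836188] [ 0.2486583  -1.48304696 -1.7402991 ] 15.880706205290343 [-0.00211594  0.00345995 -0.99999178] 0.30390815385996506
```

```bash
python3 -m inch '[[2,-12,-20,0,0,0,1],[0,0,-25,0,0,0,1],[0,0,0,0,0,0,1]]'
python3 - <<'E'
from h import *
s=state();d=s["tcp_pos"][:2]-[.593,.209];a=np.radians(15.6);print(s["tcp_pos"],d@[np.cos(a),np.sin(a)],d@[-np.sin(a),np.cos(a)])
for n in["scene","side"]:
    im=get_image(n)[:,:,::-1]
    b={"scene":(320,20,480,180),"side":(265,20,425,180)}[n]
    cv2.imwrite(f"pics/{n}4z.png",cv2.resize(im[b[1]:b[3],b[0]:b[2]],None,fx=3,fy=3))
E
```

```text
t: 5.4
tcp_pos: [0.575, 0.2027, 0.2524]
orientation: [[0.273, -0.962, -0.002], [-0.962, -0.273, 0.004], [-0.004, 0.001, -1.0]]
contact_force: [-0.3, 0.0, -0.9]
finger_gap: 0.306
[0.57502488 0.20271174 0.25236049] -0.019003996569127025 -0.0012227500533136006
```

View pics/scene4z.png

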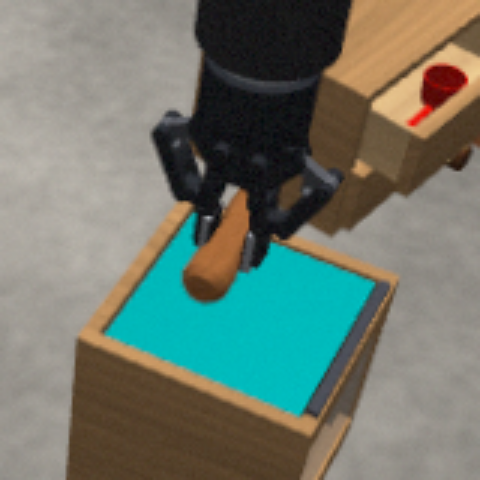

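View pics/side4z.png

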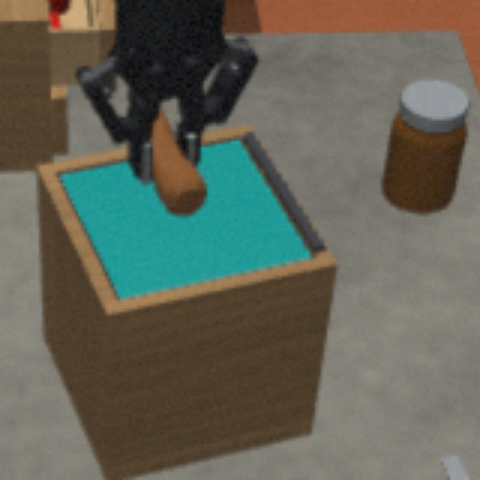

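The elbow links stand about ±67 mm from the centre. I'll shift to x_h≈-3 so they fit in the mouth, then press down.

```bash
python3 -m inch '[[15,6,0,0.004,0,0,1],[0,0,0,0,0,0,1],[0,0,-20,0,0,0,1],[0,0,-20,0,0,0,1],[0,0,0,0,0,0,1]]'
python3 - <<'E'
from h import *
s=state();d=s["tcp_pos"][:2]-[.593,.209];a=np.radians(15.6);print(s["tcp_pos"],d@[np.cos(a),np.sin(a)],d@[-np.sin(a),np.cos(a)])
E
python3 -m inch '[[0,0,-15,0,0,0,1],[0,0,-15,0,0,0,1],[0,0,0,0,0,0,1]]'
python3 - <<'E'
from h import *
s=state();d=s["tcp_pos"][:2]-[.593,.209];a=np.radians(15.6);print(s["tcp_pos"],d@[np.cos(a),np.sin(a)],d@[-np.sin(a),np.cos(a)])
for n in["scene","side"]:
    im=get_image(n)[:,:,::-1]
    b={"scene":(320,20,480,180),"side":(265,20,425,180)}[n]
    cv2.imwrite(f"pics/{n}5z.png",cv2.resize(im[b[1]:b[3],b[0]:b[2]],None,fx=3,fy=3))
E
```

```text
t: 6.0
tcp_pos: [0.5949, 0.2089, 0.2246]
orientation: [[0.272, -0.962, 0.014], [-0.962, -0.272, 0.015], [-0.011, -0.017, -1.0]]
contact_force: [0.7, 0.0, -1.6]
finger_gap: 0.308
[0.59488718 0.20887407 0.22464976] 0.0017837925211387222 -0.0006287945323426108
t: 6.3
tcp_pos: [0.5969, 0.2094, 0.2]
orientation: [[0.273, -0.962, 0.021], [-0.962, -0.273, 0.018], [-0.012, -0.025, -1.0]]
contact_force: [-2.4, 0.0, 2.6]
finger_gap: 0.303
[0.59690012 0.20936012 0.1999735 ] 0.0038532910973269234 -0.0007019637845852685
```

View pics/scene5z.png

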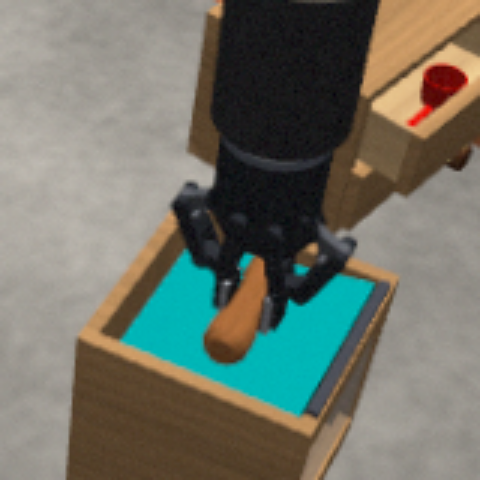

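View pics/side5z.png

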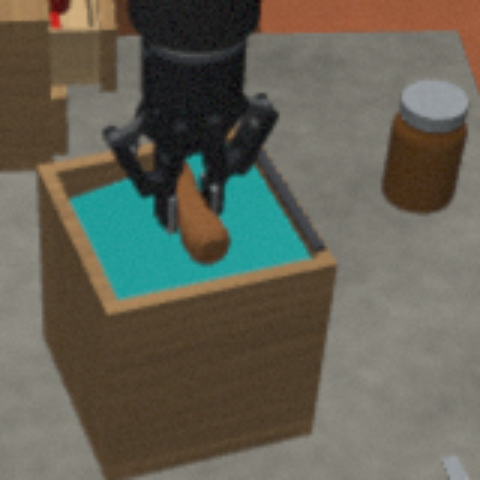

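The flap is opening under the pestle at about 3 N. I'll correct the small tilt and drift and continue down.

```bash
python3 -m inch '[[-7,-2,-10,-0.018,0.021,0,1],[-2,0,-15,0,0.006,0,1],[-2,0,-15,0,0.006,0,1],[0,0,0,0,0,0,1]]'
python3 - <<'E'
from h import *
s=state();d=s["tcp_pos"][:2]-[.593,.209];a=np.radians(15.6);print(s["tcp_pos"],d@[np.cos(a),np.sin(a)],d@[-np.sin(a),np.cos(a)])
for n in["scene","side"]:
    im=get_image(n)[:,:,::-1]
    b={"scene":(320,20,480,180),"side":(265,20,425,180)}[n]
    cv2.imwrite(f"pics/{n}6z.png",cv2.resize(im[b[1]:b[3],b[0]:b[2]],None,fx=3,fy=3))
E
```

```text
t: 6.8
tcp_pos: [0.5902, 0.2092, 0.1671]
orientation: [[0.275, -0.962, -0.001], [-0.962, -0.275, 0.004], [-0.004, -0.0, -1.0]]
contact_force: [-4.7, -1.4, 0.9]
finger_gap: 0.303
[0.5901966  0.20915326 0.16709719] -0.0026589174684501053 0.0009015003837232365
```

View pics/scene6z.png

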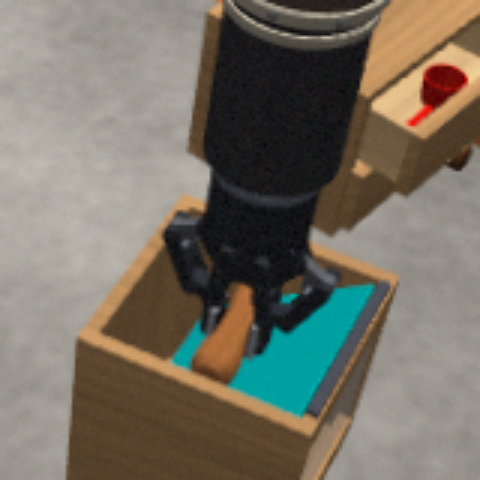

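View pics/side6z.png

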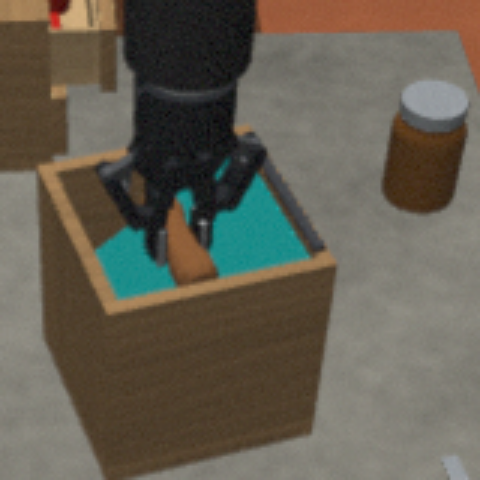

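Flap about 0.6 rad, elbows clear of the rim. I'll go deeper.

```bash
python3 -m inch '[[-1,0,-12,0,0,0,1],[-1,0,-12,0,0.004,0,1],[-1,0,-12,0,0.004,0,1],[0,0,0,0,0,0,1]]'
python3 - <<'E'
from h import *
s=state();d=s["tcp_pos"][:2]-[.593,.209];a=np.radians(15.6);print(s["tcp_pos"],d@[np.cos(a),np.sin(a)],d@[-np.sin(a),np.cos(a)])
for n in["scene","side"]:
    im=get_image(n)[:,:,::-1]
    b={"scene":(320,20,480,180),"side":(265,20,425,180)}[n]
    cv2.imwrite(f"pics/{n}7z.png",cv2.resize(im[b[1]:b[3],b[0]:b[2]],None,fx=3,fy=3))
E
```

```text
t: 7.3
tcp_pos: [0.5883, 0.2097, 0.1341]
orientation: [[0.276, -0.961, -0.005], [-0.961, -0.276, 0.006], [-0.007, 0.004, -1.0]]
contact_force: [-5.6, -0.9, -1.1]
finger_gap: 0.307
[0.58826437 0.20970825 0.13408528] -0.004370722846307915 0.0019556641666129116
```

View pics/scene7z.png

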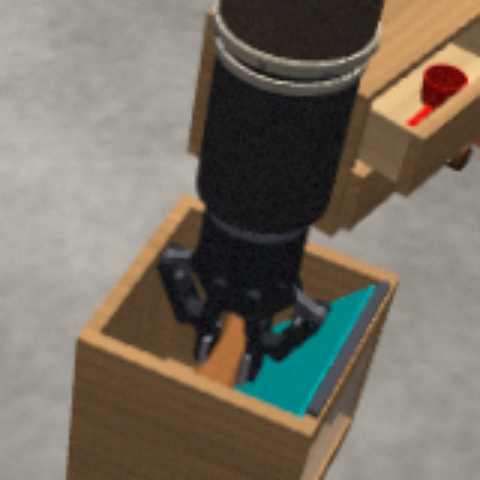

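View pics/side7z.png

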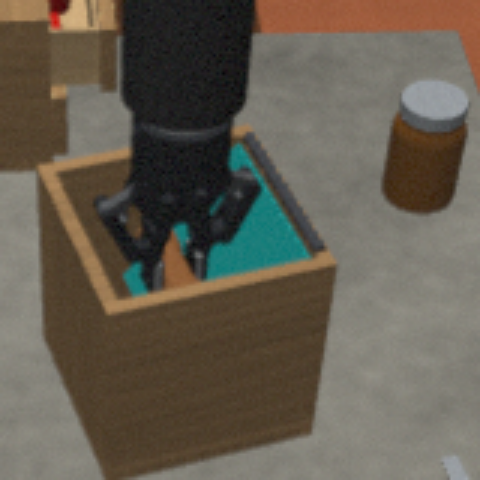

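Flap about 0.9 rad with the pestle well below the rim. Release by partly opening.

```bash
python3 -m inch '[[1,-1,-6,-0.006,-0.004,0,1],[0,0,0,0,0,0,0.5],[0,0,0,0,0,0,0.3],[0,0,0,0,0,0,0.3],[0,0,0,0,0,0,0.3]]'
python3 - <<'E'
from h import *
s=state();d=s["tcp_pos"][:2]-[.593,.209];a=np.radians(15.6);print(s["tcp_pos"],d@[np.cos(a),np.sin(a)],d@[-np.sin(a),np.cos(a)])
for n in["scene","side","wrist"]:
    im=get_image(n)[:,:,::-1]
    b={"scene":(320,20,480,220),"side":(265,20,425,180),"wrist":(0,0,640,400)}[n]
    cv2.imwrite(f"pics/{n}8z.png",cv2.resize(im[b[1]:b[3],b[0]:b[2]],None,fx=1 if n=="wrist" else 3,fy=1 if n=="wrist" else 3))
E
```

```text
t: 7.9
tcp_pos: [0.5862, 0.2072, 0.1273]
orientation: [[0.275, -0.961, -0.007], [-0.961, -0.275, -0.004], [0.002, 0.008, -1.0]]
contact_force: [-4.2, 0.8, 3.4]
finger_gap: 0.702
[0.58622624 0.20721423 0.12728623] -0.007004461187567801 0.00010161657849723548
```

View pics/scene8z.png

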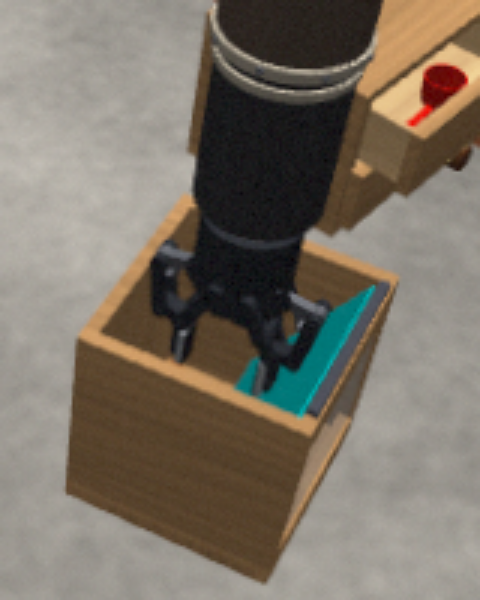

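View pics/side8z.png

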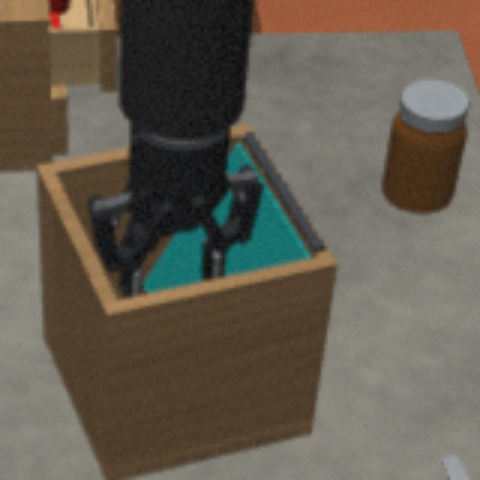

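View pics/wrist8z.png

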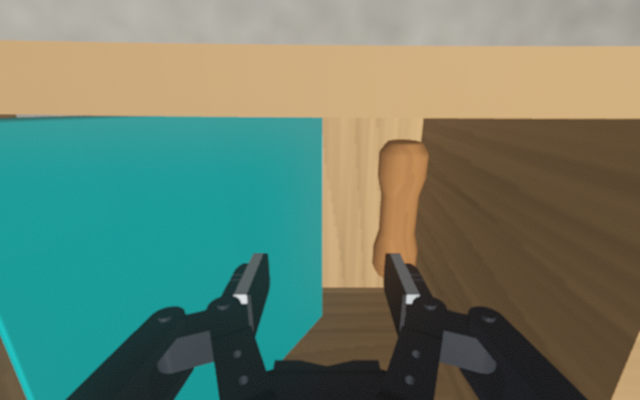

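The wrist view shows the pestle lying on the hopper floor at about (402,205), clear of the flap edge. Next I withdraw straight up.

```bash
python3 -m inch '[[4,1,10,0.004,-0.006,0,0.3],[0,0,20,0,0,0,0.3],[0,0,20,0,0,0,0.3],[0,0,20,0,0,0,0.3],[0,0,20,0,0,0,0.3]]'; python3 -m inch '[[0,0,25,0,0,0,0.3],[0,0,25,0,0,0,0.3],[0,0,30,0,0,0,0.3],[0,0,40,0,0,0,0.3],[0,0,0,0,0,0,0.3]]';python3 -m inch '[[0,-45,10,0,0,0,0.3],[0,-45,0,0,0,0,0.3],[0,-45,0,0,0,0,0.3],[0,-45,0,0,0,0,0.3],[0,-45,0,0,0,0,0.3]]';python3 -m inch '[[0,-45,0,0,0,0,0.3],[0,-45,0,0,0,0,0.3],[0,0,0,0,0,0,0.3],[0,0,0,0,0,0,0.3],[0,0,0,0,0,0,0.3]]'
python3 - <<'E'
from h import *
for n in["scene","side"]:
    cv2.imwrite(f"pics/{n}9.png",get_image(n)[:,:,::-1])
E
```

```text
t: 8.55
tcp_pos: [0.5861, 0.2051, 0.2159]
orientation: [[0.273, -0.962, -0.012], [-0.962, -0.273, -0.006], [0.003, 0.014, -1.0]]
contact_force: [0.5, 0.4, -0.2]
finger_gap: 0.699
t: 9.05
tcp_pos: [0.5917, 0.2062, 0.3473]
orientation: [[0.273, -0.962, 0.004], [-0.962, -0.273, -0.0], [0.001, -0.004, -1.0]]
contact_force: [0.2, -0.2, 0.8]
finger_gap: 0.702
t: 9.55
tcp_pos: [0.5966, -0.0197, 0.3618]
orientation: [[0.281, -0.959, 0.021], [-0.96, -0.281, 0.004], [0.002, -0.021, -1.0]]
contact_force: [0.2, -0.1, 0.6]
finger_gap: 0.701
t: 10.05
tcp_pos: [0.5994, -0.1201, 0.3649]
orientation: [[0.274, -0.961, 0.033], [-0.962, -0.274, 0.002], [0.007, -0.032, -0.999]]
contact_force: [0.6, 0.2, 0.7]
finger_gap: 0.703
```

View pics/scene9.png

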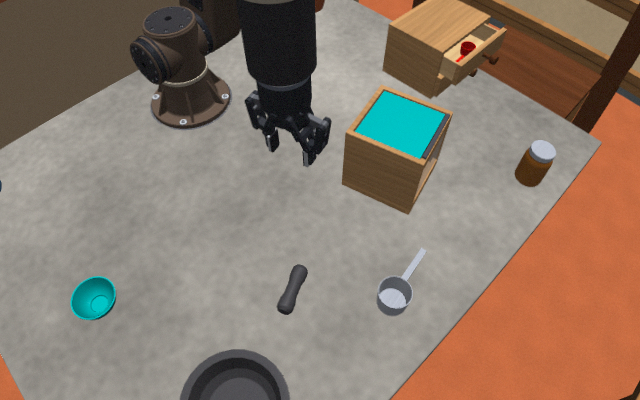

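View pics/side9.png

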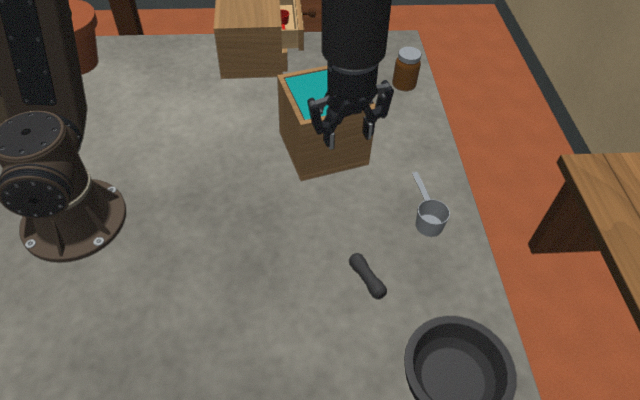

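```bash
python3 - <<'E'
from h import *
def flap(f):
    m=cv2.inRange(cv2.cvtColor(cv2.imread(f),cv2.COLOR_BGR2HSV),(80,120,60),(100,255,255));m[200:]=0
    c=max(cv2.findContours(m,0,1)[0],key=cv2.contourArea);return cv2.approxPolyDP(c,4,True)[:,0].tolist(),cv2.contourArea(c)
print(flap("pics/scene1.png"),flap("pics/scene9.png"))
for f in("pics/scene0.png","pics/scene9.png"):
    m=cv2.inRange(cv2.imread(f),(0,0,0),(90,90,90));k=m[255:325,270:320];M=cv2.moments(k,True);print(M['m10']/M['m00'],M['m01']/M['m00'],M['m00'])
print(hand_in())
E
```

```text
([[384, 91], [355, 131], [419, 158], [444, 114]], 3318.0) ([[384, 91], [355, 131], [419, 158], [444, 114]], 3318.0)
23.079528718703976 35.12665684830633 679.0
21.968373493975903 34.5527108433735 664.0
the job is handed in; nothing more can be done
None
```

The wooden pestle is inside the hopper with the flap shut, and I handed the job in at about t = 10 s; no verdict was returned. I gripped the pestle by its middle and pressed the flap down with the pestle and fingers to roughly 0.9 rad. I then opened the jaws so it rolled off the free end, and drew straight up and clear.

My last checks:
- **Pestle:** before I drew back, the wrist camera showed it lying on the hopper floor. After withdrawal it is no longer on the ledge.
- **Flap:** its outline in the scene camera matches the shut picture from before, with the same corners and area.
- **Robot:** it stands clear of everything, with contact force under 1 N.
- **Stone pestle:** its blob centre differs by about 1.2 px (roughly 2 to 3 mm) from the first picture. I never worked near it, so I can't tell a small real shift from shading or mask noise. Either way it is well under the 20 mm limit.

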